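# Put the heating blocks away in the sloped tote

## Task

Put the three aluminium heating blocks away in the sloped blue tote, each in the compartment that matches its size, standing fully down on the compartment's floor with its wells outward. Someone left the small block in the large compartment, so move it over to its own. Set every block down gently without letting it drop or topple, and leave the other things on the bench where they are.

Things in the scene. Friction and masses are not known exactly. Their poses are not given: they have to be found in the camera images.
- block_large_center (a point): centre (half-way up) of the large bare-aluminium dry-bath heating block, a box 66 mm wide along its y, 50 mm along its x and 58 mm high along its z, flat smooth sides; its top (+z) shows dark round tube wells (twelve; drawn on, the top is flat). At the start it stands upright on the bench. About 410 g, give or take a third.
- pocket_large: the large compartment of the blue divided tote, for the large block. Origin: centre of its floor. z points straight out of the compartment (25 degrees from vertical, leaning towards the tote's low front edge), x runs up the slope, y across the tote. The opening is 56 mm along x and 72 mm along y, 24 mm deep with straight walls; its outside is 80 mm along y. A seated block's bottom rests on the floor and its upper 34 mm stands out.
- block_medium_center (a point): centre (half-way up) of the medium bare-aluminium dry-bath heating block, a box 50 mm wide along its y, 50 mm along its x and 58 mm high along its z, flat smooth sides; its top (+z) shows dark round tube wells (four; drawn on, the top is flat). At the start it stands upright on the bench. About 310 g, give or take a third.
- pocket_medium: the medium compartment of the blue divided tote, for the medium block. Origin: centre of its floor. z points straight out of the compartment (25 degrees from vertical, leaning towards the tote's low front edge), x runs up the slope, y across the tote. The opening is 56 mm along x and 56 mm along y, 24 mm deep with straight walls; its outside is 80 mm along y. A seated block's bottom rests on the floor and its upper 34 mm stands out.
- block_small_center (a point): centre (half-way up) of the small bare-aluminium dry-bath heating block, a box 34 mm wide along its y, 50 mm along its x and 58 mm high along its z, flat smooth sides; its top (+z) shows dark round tube wells (two; drawn on, the top is flat). At the start it stands in the large compartment, leaning with it. About 210 g, give or take a third.
- pocket_small: the small compartment of the blue divided tote, for the small block. Origin: centre of its floor. z points straight out of the compartment (25 degrees from vertical, leaning towards the tote's low front edge), x runs up the slope, y across the tote. The opening is 56 mm along x and 40 mm along y, 24 mm deep with straight walls; its outside is 80 mm along y. A seated block's bottom rests on the floor and its upper 34 mm stands out.
- tote: the fixed white stand 266 mm wide (y) and about 80 mm deep (x) under the three compartments, which sit side by side at 82 mm pitch in changing order on its 25 degree slope. Origin on the bench under the middle compartment's floor centre; its x points from the low front (robot side) to the high back. Its highest point is about 80 mm above the bench.
- spatula: bystander, to be left alone: steel lab spoon lying flat on the bench between the two standing blocks, 160 mm long, under 25 mm high; origin near its middle
- dish: bystander, to be left alone: closed glass culture dish, 90 mm across, 17 mm high; origin under its centre
- jar: bystander, to be left alone: lidded jar 52 mm across, 70 mm high; origin under its centre
- reagent: bystander, to be left alone: amber reagent bottle 56 mm across, 95 mm high; origin under its centre
- beaker: bystander, to be left alone: open glass beaker 60 mm across, 75 mm high; origin under its centre
- vial: bystander, to be left alone: small amber vial 28 mm across, 50 mm high; origin under its centre
Mind the look-alikes: they are no part of the job. Leave any green or pink look-alike of the part that bears block_medium_center alone.

How it is judged:
At the end, for the whole second after the job is handed in: each block stands in the compartment of its own size: its centre 25 to 33 mm above the floor along the compartment's axis and within 10 mm of that axis in both directions, its own axis within 0.2 rad of the compartment's and its wells upward (under 0.8 rad from vertical), at rest (under 0.02 m/s) (z of block_large_center in the frame of pocket_large between 0.025 and 0.033 m and x of block_large_center in the frame of pocket_large between -0.01 and 0.01 m and y of block_large_center in the frame of pocket_large between -0.01 and 0.01 m and angle between the z axis of block_large_center and the z axis of pocket_large, either way round below 0.2 rad and angle between each of block_large_center, block_medium_center, block_small_center's own z axis and vertical below 0.8 rad and linear speed of each of block_large, block_medium, block_small below 0.02 m/s and z of block_medium_center in the frame of pocket_medium between 0.025 and 0.033 m and x of block_medium_center in the frame of pocket_medium between -0.01 and 0.01 m and y of block_medium_center in the frame of pocket_medium between -0.01 and 0.01 m and angle between the z axis of block_medium_center and the z axis of pocket_medium, either way round below 0.2 rad and z of block_small_center in the frame of pocket_small between 0.025 and 0.033 m and x of block_small_center in the frame of pocket_small between -0.01 and 0.01 m and y of block_small_center in the frame of pocket_small between -0.01 and 0.01 m and angle between the z axis of block_small_center and the z axis of pocket_small, either way round below 0.2 rad); the robot touches nothing.
It fails at once if the large block falls or is flung: it moves faster than 0.35 m/s while the fingers are not on it (linear speed of block_large above 0.35 m/s and contact force between the fingers and block_large below 0.1 N).
It fails at once if the medium block falls or is flung: it moves faster than 0.35 m/s while the fingers are not on it (linear speed of block_medium above 0.35 m/s and contact force between the fingers and block_medium below 0.1 N).
It fails at once if the small block falls or is flung: it moves faster than 0.35 m/s while the fingers are not on it (linear speed of block_small above 0.35 m/s and contact force between the fingers and block_small below 0.1 N).
It fails at once if a bystander (spoon, dish, jar, bottle, beaker or vial) is moved by more than 30 mm (distance of any of spatula, dish, jar, reagent, beaker, vial from where it was at the start of the episode above 0.03 m).
It also fails if it takes over 69 s, if anything falls off the work surface, if the arm or the gripper's body presses on something with over 40 N, if the wrist force passes 120 N, or if a joint passes its speed limit or range.

## Robot

A 6-joint arm with a two-finger parallel gripper is mounted at the origin on the work surface. World frame = base frame: x ahead of the robot, y to its left, z up, the work surface at z = 0. Lengths are in m, angles in rad, forces in N, time in s.
With the tool pointing down it reaches from about 0.225 to 0.875 m from the base axis. Payload 3.4 kg.
Tool frame: the origin (TCP) lies midway between the tips of the shut fingers; the grasp point (between the pads) lies 19 mm behind it (pinch_z is the distance from the TCP to the grasp point, in m); z points along the fingers, y is the line along which they close (so a half turn about z gives the same grasp; the last joint's range is limited). The gripper opens to 85 mm and grips with 20 to 120 N. Pads are 22 mm wide; open, the fingers measure 114 mm over their backs; the gripper's body (76 mm by 85 mm) begins 54 mm behind the grasp point. The pads swing forward as they close: fully open they stand 13 mm farther back than shut.
Start: joints at [1.005, 0.276, 1.505, -0, 1.361, -0.121], TCP at [0.247, 0.519, 0.195] pointing down, gripper open.
Joint ranges: [-2.89, 2.89], [-0.75, 2.08], [0.22, 2.7], [-1.18, 4.32], [0.11, 2.71], [-2.7, 2.7]. Speed limits (rad/s): [2.57, 2.57, 3.14, 3.14, 3.14, 3.14].

## Interface

Orientations are given as a unit quaternion [w, x, y, z].
In Python, from rig import get_state, get_image, sign_off, pinch_z gives the robot as it stands.
- The arm moves only by the tool send_rows, never from a script. Its argument "steps" is one flat list of numbers, 5 for each row, row after row: the gripper's target within -1 to 1 (fully open at 1, half-way at 0, shut at -1), then the shift along the tool's x, y, z in cm, then the turn about the tool's z in degrees. In form: [gripper, x, y, z, roll, gripper, x, y, z, roll, ...]. A call has 1 to 12 rows; each row shifts and turns the commanded pose from where the row before left it, along the tool's axes as they then stand; what a row does not reach is not made up. A row lasts 1/10 s, in which the tool goes at most 50 mm and 8.59 degrees, less where a joint would pass 70% of its speed; a pose out of reach is approached as far as the arm can. A call is refused whole if a number of a shift passes 5 or a number of a turn 8.59, either way. A call with a gripper value outside its range is refused whole. The fingers move at their own pace and stop on an object; "newtons" is the grip in N (left out, the last holds). Time passes only in rows, so rows that do not move let the fingers close. It gives the time, the measured TCP pose, the force, the opening and the grip force at its end, in the units of the state.
- get_state(): the state, without advancing time (a new reading comes with each control period).
- get_image(name): name is "scene" or "top" or "wrist"; returns a dict with "color" (480x640x3 uint8, red, green, blue), "mtx" (3x3 intrinsics, pixels), "T" (4x4, takes a point from camera to world coordinates); the wrist camera has in their place "mount" (4x4, takes a point from camera to tool coordinates, whose origin is the TCP and whose axes are the flange's). Camera axes: x right, y down, z forward; pixel columns grow to the right and rows downward; lengths in m; the calibration is good to about 2 mm. A picture is of the moment at which its call begins: read the wrist's pose just before it. There is no depth.
- sign_off(): hands the job in; it is judged then, once.
The state is a dict: "clock": time; "qpos": joint angles; "qd": joint speeds; "effort": joint torques, N m; "position": TCP position; "ee_rot": TCP orientation; "contact_force": force on the tool from outside, world axes, zero at the start; "moment": the same for the moment, N m; "width": finger opening in m; "gripper_force": force on a finger pad.
Only numpy, scipy, OpenCV 4.12 (cv2) and the standard library are available. Lean on these libraries where they do the work, as an engineer would, in place of code of your own. Each camera call takes 0.05 s, during which the arm holds its last target. There are 200 camera calls.

## Working session

There is one attempt and no reset: what is moved stays moved. The work goes in short steps, Python scripts to look and compute and a tool call to move; the robot and the scene stay as the last step left them, time stands still between calls to the robot, and variables do not carry over. Pictures are saved under pics/ and viewed, at most 10 in all, crops included, and the job is handed in when it is done.

Besides the shell and the picture viewer there is one more tool, called after ">>>" as name(argument=value, ...) on one line, values as JSON. send_rows: Moves the arm, as the interface text tells. Its arguments: {"type":"object","properties":{"steps":{"type":"array"},"newtons":{"type":"number"}},"required":["steps"]}

```bash
mkdir -p pics; ls; python3 - <<'E'
from rig import *
import cv2
print(get_state(),pinch_z)
for n in("scene","top"):
    i=get_image(n);cv2.imwrite(f"pics/{n}0.png",i["color"][:,:,::-1]);print(n,i["mtx"],i["T"])
i=get_image("wrist");print(i["mtx"],i["mount"])
E
```

```text
pics
{'clock': 0.0, 'qpos': array([ 1.00499844e+00,  2.76578281e-01,  1.50618106e+00,  1.65928060e-05,
        1.36068463e+00, -1.21029129e-01]), 'qd': array([ 0.00019088, -0.00183818,  0.00113638,  0.0003674 ,  0.0005947 ,
       -0.00180087]), 'effort': array([ 2.27756132e-04, -4.16773510e+01, -2.45802319e+01, -2.04192356e-04,
        1.10724242e-02, -2.19519421e-05]), 'position': array([0.24707561, 0.51852929, 0.19453021]), 'ee_rot': array([-3.19311187e-04,  2.20557510e-01,  9.75373532e-01, -8.68879442e-04]), 'contact_force': array([-0.2500873 , -0.15031555,  0.51864898]), 'moment': array([-0.00829119,  0.05863266,  0.00340772]), 'gripper_force': 0.0, 'width': 0.08539261751448746} 0.0187
scene [[618.19268541   0.         326.10458674]
 [  0.         618.19268541 251.02465892]
 [  0.           0.           1.        ]] [[ 0.03182948  0.78587751 -0.61756249  1.35823252]
 [ 0.99937631 -0.03447788  0.00763362 -0.00625795]
 [-0.01529315 -0.61742029 -0.78648477  1.09018007]
 [ 0.          0.          0.          1.        ]]
top [[465.08327043   0.         312.35539608]
 [  0.         465.08327043 249.15787721]
 [  0.           0.           1.        ]] [[ 0.04595535 -0.97611729  0.21232793  0.36364876]
 [-0.99892733 -0.04611376  0.00420864 -0.01294319]
 [ 0.00568311 -0.21229358 -0.97718941  1.06039315]
 [ 0.          0.          0.          1.        ]]
[[420.93153687   0.         325.01696171]
 [  0.         420.93153687 240.71187277]
 [  0.           0.           1.        ]] [[-4.47953197e-04 -9.50928845e-01 -3.09409325e-01  7.92103950e-02]
 [ 9.99999705e-01 -2.32958889e-04 -7.31799977e-04  1.21798895e-03]
 [ 6.23810054e-04 -3.09409562e-01  9.50928669e-01 -1.78334880e-01]
 [ 0.00000000e+00  0.00000000e+00  0.00000000e+00  1.00000000e+00]]
```

View pics/scene0.png

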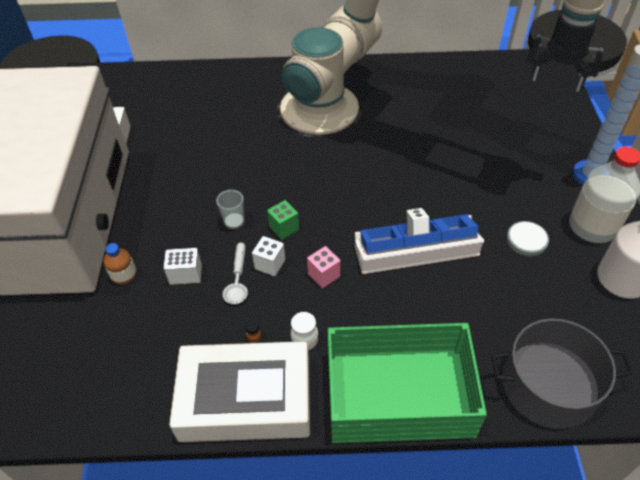

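View pics/top0.png

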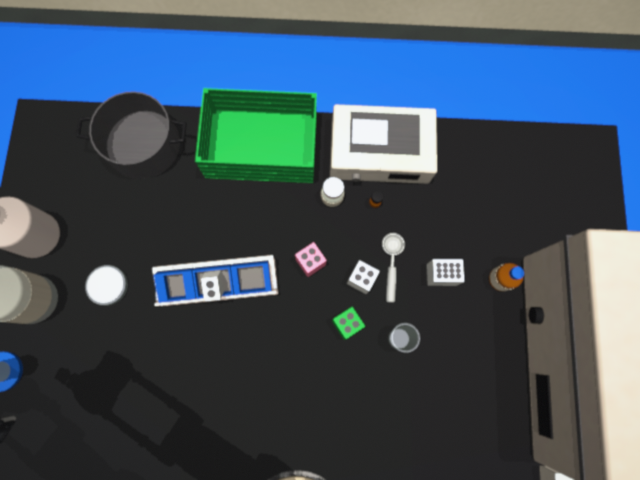

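```bash
python3 - <<'E'
import cv2,numpy as np
t=cv2.imread("pics/top0.png");s=cv2.imread("pics/scene0.png")
a=cv2.resize(t[245:320,140:290],None,fx=5,fy=5,interpolation=cv2.INTER_CUBIC)[:, :750]
b=cv2.resize(t[225:310,330:480],None,fx=5,fy=5,interpolation=cv2.INTER_CUBIC)[:225*0+400]
cv2.imwrite("pics/a.png",a);cv2.imwrite("pics/b.png",b)
E
```

```text
(no output)
```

View pics/a.png

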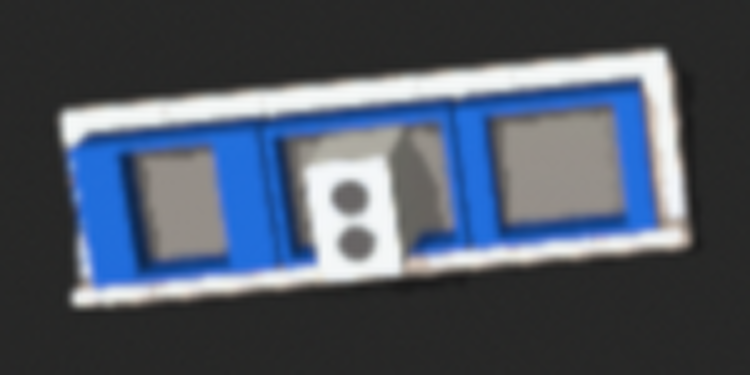

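View pics/b.png

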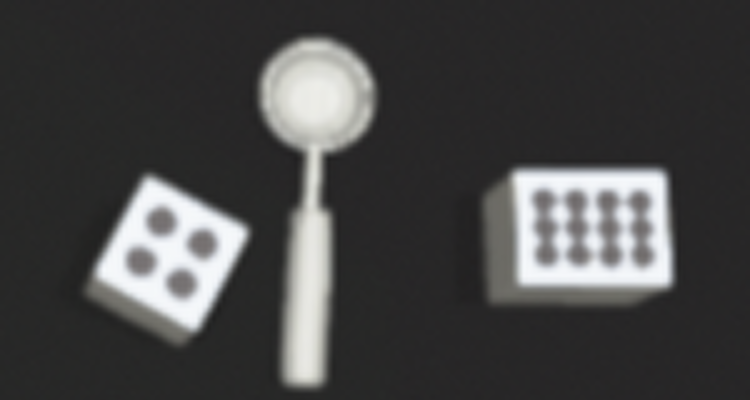

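The bare-aluminium four-well block at top (364,277) is medium. The lookalikes are green at (349,323) and pink at (311,259), both coloured, so I leave them. The enlarged crop confirms the pick. Large, with twelve wells, is at (446,271). In the tote, from left to right: the small compartment at (178,286), the large one with the small block in it at (212,288), and the medium at (252,277).

```bash
cat > h.py <<'E'
import numpy as np,cv2
from scipy.optimize import least_squares
TOP=(np.array([[465.08327043,0,312.35539608],[0,465.08327043,249.15787721],[0,0,1]]),np.array([[0.04595535,-0.97611729,0.21232793,0.36364876],[-0.99892733,-0.04611376,0.00420864,-0.01294319],[0.00568311,-0.21229358,-0.97718941,1.06039315],[0,0,0,1]]))
def proj(P,K,T):
    p=(np.asarray(P)-T[:3,3])@T[:3,:3]; p=p@K.T; return p[:,:2]/p[:,2:]
def ray(uv,z,K,T):
    d=np.c_[np.atleast_2d(uv),np.ones(len(np.atleast_2d(uv)))]@np.linalg.inv(K).T@T[:3,:3].T
    return T[:3,3]+d*((z-T[2,3])/d[:,2])[:,None]
def full(c,off): return (np.array(c)+.5)/5-.5+np.array(off)
def Rt(yaw):
    c,s=np.cos(yaw),np.sin(yaw);a=np.radians(25);Rz=np.array([[c,-s,0],[s,c,0],[0,0,1]])
    return Rz@np.array([[np.cos(a),0,-np.sin(a)],[0,1,0],[np.sin(a),0,np.cos(a)]])
def tp(p,q): # q tote-frame slope points; p=x,y,z0,yaw of middle floor centre
    return np.array(p[:3])+np.asarray(q)@Rt(p[3]).T
def opening(yc,w,z=.024,hx=.028): return [[hx,yc+w/2,z],[hx,yc-w/2,z],[-hx,yc-w/2,z],[-hx,yc+w/2,z]]
E
python3 - <<'E'
from h import *
for n,c in dict(med=[(149,174),(250,233),(194,334),(95,278)],large=[(514,170),(666,170),(673,286),(519,286)]).items():
    P=ray(full(c,(330,225)),.058,*TOP);e=P-np.roll(P,-1,0)
    print(n,P.mean(0).round(4),[round(float(x),1) for x in np.degrees(np.arctan2(e[:,1],e[:,0]))],np.linalg.norm(e,axis=1).round(4))
uv=full([(488,117),(613,105),(627,217),(497,230),(122,153),(213,147),(230,258),(137,272)],(140,245))
Q=opening(-.082,.056)+opening(.082,.040)
for z in (None,.03,.04,.05):
    f=lambda p:np.r_[(proj(tp(p,Q),*TOP)-uv).ravel(),0 if z is None else (p[2]-z)*1e4]
    r=least_squares(f,[.37,.2,.04,0]);print(z,r.x.round(4),r.fun.round(1))
    p=r.x
    us=full([(305,168),(388,155),(402,268),(320,278)],(140,245))
    g=lambda q:(proj(tp(p,[[q[0]+a,q[1]+b,.058] for a,b in((.025,.017),(.025,-.017),(-.025,-.017),(-.025,.017))]),*TOP)-us).ravel()
    s=least_squares(g,[0,0]);print(' small',s.x.round(4),s.fun.round(1))
E
```

```text
med [ 0.5281 -0.1238  0.058 ] [61.6, -27.4, -117.3, 154.7] [0.0509 0.0512 0.049  0.0522]
large [ 0.5486 -0.3077  0.058 ] [92.7, 2.1, -87.3, -178.1] [0.067  0.0514 0.0671 0.0514]
None [0.5084 0.2055 0.0345 0.151 ] [-1.2 -0.8 -0.3 -1.  -0.2  1.2  0.3  1.2 -0.3 -0.6  0.1 -1.3  0.7  1.1
  0.9  0.2  0. ]
 small [-0.0029  0.0003] [-0.1 -0.6 -0.4  0.3  0.1  0.3  0.4  0. ]
0.03 [0.509  0.2065 0.03   0.1512] [-1.3 -0.7 -0.6 -1.  -0.4  1.1  0.2  1.2 -0.1 -0.5  0.2 -1.2  0.8  1.1
  1.1  0.2  0. ]
 small [-0.0029  0.0003] [-0.  -0.6 -0.4  0.4  0.   0.3  0.4 -0.1]
0.04 [0.5076 0.2043 0.04   0.1508] [-1.  -0.9 -0.1 -1.1  0.1  1.2  0.5  1.3 -0.6 -0.6 -0.1 -1.3  0.5  1.2
  0.6  0.3 -0. ]
 small [-0.0028  0.0002] [-0.1 -0.7 -0.4  0.2  0.1  0.4  0.4  0.1]
0.05 [0.5063 0.2021 0.05   0.1503] [-0.8 -1.   0.5 -1.3  0.7  1.3  0.8  1.4 -1.1 -0.7 -0.4 -1.5  0.2  1.3
  0.2  0.5 -0. ]
 small [-0.0027  0.0002] [-0.2 -0.8 -0.3  0.1  0.2  0.5  0.3  0.2]
```

```bash
cat >> h.py <<'E'
from scipy.spatial.transform import Rotation as Ro
def pose():
    from rig import get_state
    s=get_state();w=s['ee_rot'];R=Ro.from_quat([w[1],w[2],w[3],w[0]]).as_matrix();return s,np.array(s['position']),R
def go(t,yaw=None):
    """delta to target TCP t, tool-y yaw (deg, mod 180) : tool cm before the roll, roll deg"""
    s,p,R=pose();d=R.T@(np.array(t)-p)*100
    y=np.degrees(np.arctan2(R[1,1],R[0,1]));r=0 if yaw is None else -((yaw-y+90)%180-90)
    print('clock',round(s['clock'],2),'tilt',np.degrees(np.arccos(-R[2,2])).round(2),'pos',p.round(4),'yaw',round(y,2),'d_cm',d.round(2),'roll',round(r,2),'target',np.round(t,4),'| w',round(s['width'],4),'F',np.round(s['contact_force'],1),'grip',round(s['gripper_force'],1))
    if r:
        a=np.radians(r);c,q=np.cos(a),np.sin(a);print('  d after roll',np.round([c*d[0]+q*d[1],-q*d[0]+c*d[1],d[2]],2))
TOTE=[.5082,.205,.037,.151]
E
python3 - <<'E'
from h import *
t=tp(TOTE,[[-.003,0,.048]])[0]-[0,0,.020]
go(t+[0,0,.1],98.65)
E
```

```text
clock 0.15 tilt 0.08 pos [0.2472 0.5187 0.1948] yaw 64.51 d_cm [-35.16 -18.37   3.57] roll -34.14 target [0.4855 0.2015 0.1592] | w 0.0854 F [-0.3  0.2 -0.4] grip 0.0
  d after roll [-18.79 -34.93   3.57]
```

>>> send_rows(steps=[1,0,0,0,-8.53,1,0,0,0,-8.53,1,0,0,0,-8.54,1,0,0,0,-8.54,1,-2.35,-4.36,0.45,0,1,-2.35,-4.36,0.45,0,1,-2.35,-4.36,0.45,0,1,-2.35,-4.36,0.45,0,1,-2.35,-4.36,0.45,0,1,-2.35,-4.36,0.45,0,1,-2.35,-4.37,0.45,0,1,-2.35,-4.37,0.45,0], newtons=40)

```text
clock: 1.35
position: [0.4866, 0.2006, 0.1592]
ee_rot: [0.0, -0.075, 0.997, 0.0]
contact_force: [1.0, 0.0, -0.1]
width: 0.0855
gripper_force: 0.0
```

>>> send_rows(steps=[1,0,0,0,0,1,0,0,0,0])

```text
clock: 1.55
position: [0.486, 0.2013, 0.1589]
ee_rot: [-0.001, -0.074, 0.997, 0.0]
contact_force: [0.4, 1.0, 1.6]
width: 0.0858
gripper_force: 0.0
```

```bash
python3 - <<'E'
from h import *
from rig import get_image
t=tp(TOTE,[[-.003,0,.048]])[0]-[0,0,.020]
go(t+[0,0,.1],98.65)
s,p,R=pose();i=get_image("wrist");c=i["color"][:,:,::-1].copy()
M=np.eye(4);M[:3,:3]=R;M[:3,3]=p;T=M@i["mount"];np.savez("w1.npz",K=i["mtx"],T=T)
cv2.imwrite("pics/w1.png",cv2.resize(c,(800,600)))
E
```

```text
clock 1.55 tilt 0.09 pos [0.486  0.2013 0.1589] yaw 98.48 d_cm [ 0.05  0.03 -0.04] roll -0.17 target [0.4855 0.2015 0.1592] | w 0.0858 F [0.4 1.  1.6] grip 0.0
  d after roll [ 0.05  0.03 -0.04]
```

View pics/w1.png

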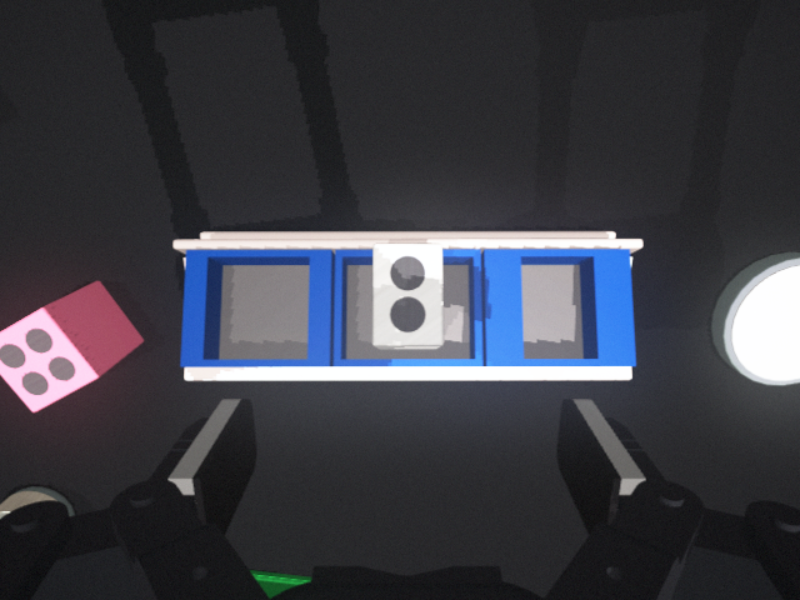

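```bash
python3 - <<'E'
from h import *
w=np.load("w1.npz");K,T=w["K"],w["T"]
# image: top=front(-x), left=-y ; order front-left,front-right,back-right,back-left
uv=np.array([(207,258),(309,258),(309,360),(204,360),(521,258),(596,258),(599,359),(522,359),(342,258),(475,258),(476,360),(342,360)])/1.25
def op(yc,w): return [[-.028,yc-w/2,.024],[-.028,yc+w/2,.024],[.028,yc+w/2,.024],[.028,yc-w/2,.024]]
Q=op(-.082,.056)+op(.082,.04)+op(0,.072)
us=np.array([(373,246),(442,246),(443,346),(373,346)])/1.25
B=lambda q:[[q[0]+a,q[1]+b,.058] for a,b in((-.025,-.017),(-.025,.017),(.025,.017),(.025,-.017))]
f=lambda p:np.r_[(proj(tp(p,Q),K,T)-uv).ravel(),(proj(tp(p,B(p[4:6])),K,T)-us).ravel()]
r=least_squares(f,[.508,.205,.037,.151,0,0]);print(r.x.round(4));print(r.fun.round(1))
E
```

```text
[ 5.091e-01  2.068e-01  4.460e-02  1.493e-01 -2.500e-03 -5.000e-04]
[ 1.2 -0.   1.  -0.2 -0.7  0.2 -0.1  0.3  0.  -0.4 -1.8 -0.5 -0.4  0.6
  1.6  0.7  0.8 -0.2 -1.  -0.4 -0.3 -0.1 -0.3  0.1 -0.3 -1.3  0.5 -1.4
  0.6  1.2 -0.8  1.3]
```

```bash
sed -i 's/^TOTE=.*/TOTE=[.5088,.2065,.043,.150]/' h.py; python3 - <<'E'
from h import *
go(tp(TOTE,[[-.0025,-.0005,.050]])[0]-[0,0,.020],98.6)
E
```

```text
clock 1.6 tilt 0.08 pos [0.4854 0.2023 0.159 ] yaw 98.58 d_cm [-0.05  0.01  9.18] roll -0.02 target [0.4857 0.2025 0.0673] | w 0.0853 F [ 0.1  0.3 -0. ] grip 0.0
  d after roll [-0.05  0.01  9.18]
```

>>> send_rows(steps=[1,0,0,3,0,1,0,0,3,0,1,0,0,2,0,1,-0.05,0,1.2,0,-1,0,0,0,0,-1,0,0,0,0,-1,0,0,0,0,-1,0,0,0,0,-1,0,0,0,0,-1,0,0,0,0,-1,0,0,0,0], newtons=40)

```text
clock: 2.7
position: [0.4864, 0.2024, 0.0676]
ee_rot: [0.0, -0.075, 0.997, 0.0]
contact_force: [0.9, 0.3, -0.7]
width: 0.0001
gripper_force: 0.0
```

```bash
python3 - <<'E'
from h import *
from rig import get_image
w=get_image("wrist")["color"][:,:,::-1];s=get_image("scene")["color"][:,:,::-1]
a=cv2.resize(w[100:480,150:500],(400,434));b=cv2.resize(s[190:290,340:490],None,fx=2.6,fy=2.6,interpolation=2)
o=np.zeros((440,800,3),np.uint8);o[:434,:400]=a;o[:260,400:790]=b;cv2.imwrite("pics/c1.png",o)
E
```

```text
(no output)
```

View pics/c1.png

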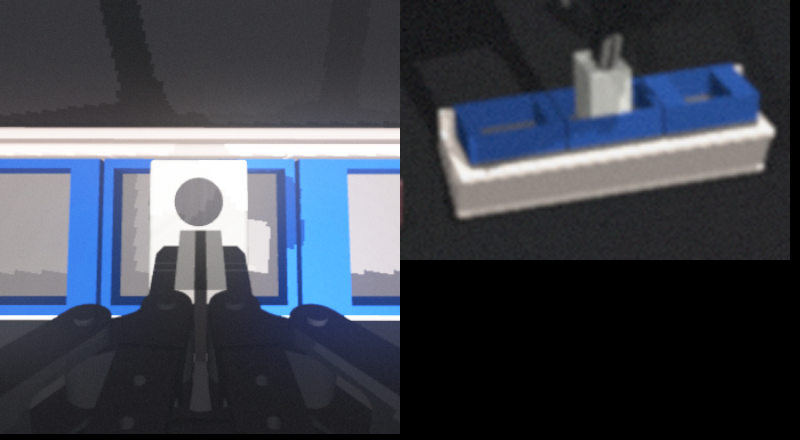

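```bash
python3 - <<'E'
from h import *
from rig import get_image
i=get_image("scene");s,p,R=pose();print(p)
S=(i["mtx"],i["T"])
def c(P): return ((proj(P,*S)-[340,190])*2.6+[400,0]).round(0).tolist()
print('tcp,pinch',c([p,p+[0,0,.02]]))
print('top corners f-,f+,b+,b-',c(tp(TOTE,[[-.0275,-.0175,.058],[-.0275,.0165,.058],[.0225,.0165,.058],[.0225,-.0175,.058]])))
print('rim back corners',c(tp(TOTE,[[.028,-.036,.024],[.028,.036,.024]])))
j=get_image("wrist");M=np.eye(4);M[:3,:3]=R;M[:3,3]=p;T=M@j["mount"]
d=lambda P:((proj(P,j["mtx"],T)-[150,100])*400/350).round().tolist()
print('w tcp',d([p]),d(tp(TOTE,[[-.0275,-.0175,.058],[-.0275,.0165,.058],[.0225,.0165,.058],[.0225,-.0175,.058]])))
cv2.imwrite("pics/c2.png",cv2.resize(i["color"][195:275,380:480,::-1],(800,640),interpolation=2)[:600])
E
```

```text
[0.48631344 0.20236613 0.0674171 ]
tcp,pinch [[599.0, 86.0], [601.0, 70.0]]
top corners f-,f+,b+,b- [[573.0, 52.0], [612.0, 46.0], [630.0, 70.0], [589.0, 76.0]]
rim back corners [[570.0, 120.0], [656.0, 106.0]]
w tcp [[198.0, 209.0]] [[150.0, 159.0], [247.0, 159.0], [248.0, 305.0], [148.0, 305.0]]
```

View pics/c2.png

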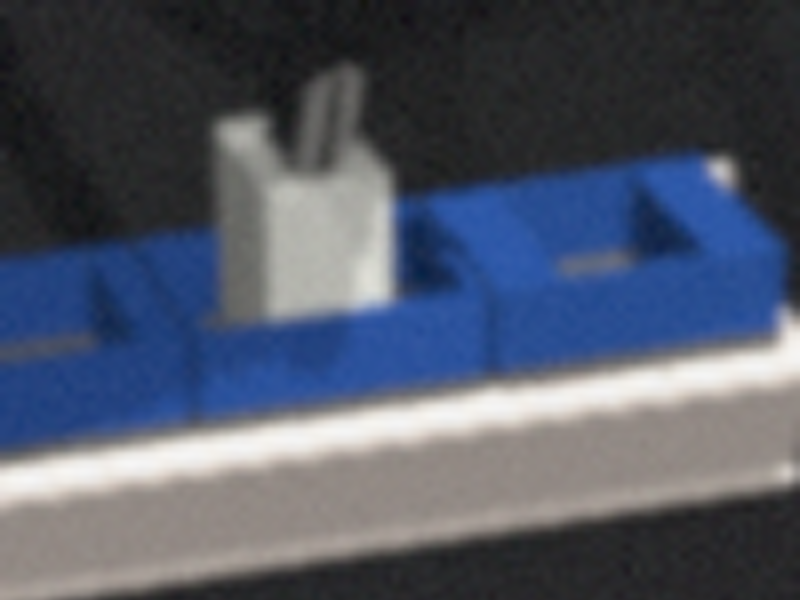

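```bash
python3 - <<'E'
from h import *
from rig import get_image
j=get_image("wrist");K,M=j["mtx"],j["mount"]
for z in(0,-.013,-.02,-.03):
    print(z,'open800',(proj([[a,-.0427,z] for a in(.011,-.011)],K,M)*1.25).round().tolist(),'c1',((proj([[a,0,z] for a in(.011,-.011)],K,M)-[150,100])*400/350).round().tolist())
go([0,0,0])
E
```

```text
0 open800 [[286.0, 326.0], [290.0, 381.0]] c1 [[198.0, 184.0], [198.0, 234.0]]
-0.013 open800 [[278.0, 340.0], [282.0, 398.0]] c1 [[198.0, 196.0], [198.0, 249.0]]
-0.02 open800 [[273.0, 348.0], [278.0, 408.0]] c1 [[198.0, 204.0], [198.0, 259.0]]
-0.03 open800 [[265.0, 361.0], [271.0, 424.0]] c1 [[198.0, 215.0], [198.0, 273.0]]
clock 2.95 tilt 0.0 pos [0.4863 0.2024 0.0674] yaw 98.65 d_cm [ 51.12 -12.69   6.74] roll 0 target [0 0 0] | w -0.0 F [-0.1  0.8 -0.6] grip 0.0
```

Reported TCP and the visible fingertips disagree. Both cameras put the tips about 36 mm short of the stated TCP, so the fingers shut just above the block. I'll calibrate with a gentle touch on its top.

>>> send_rows(steps=[-1,0,0,0.1,0,-1,0,0,0.1,0,-1,0,0,0,0])

```text
clock: 3.25
position: [0.4866, 0.2025, 0.0665]
ee_rot: [0.0, -0.075, 0.997, 0.0]
contact_force: [-1.5, -1.1, 7.5]
width: -0.0001
gripper_force: 3.8
```

>>> send_rows(steps=[-1,0,0,0.1,0,-1,0,0,0.1,0,-1,0,0,0,0])

```text
clock: 3.55
position: [0.4867, 0.2025, 0.0662]
ee_rot: [0.001, -0.076, 0.997, 0.0]
contact_force: [-5.4, -1.8, 17.7]
width: 0.0
gripper_force: 9.4
```

>>> send_rows(steps=[-1,0,0,-1.5,0,1,0,0,-0.5,0,1,0,0,0,0,1,0,0,0,0,1,0,0,0,0,1,0,0,0,0,1,0,0,0,0,1,0,0,0,0])

```text
clock: 4.35
position: [0.4862, 0.2024, 0.0831]
ee_rot: [-0.0, -0.075, 0.997, -0.0]
contact_force: [0.8, -1.0, 0.6]
width: 0.0856
gripper_force: 0.0
```

>>> send_rows(steps=[1,0,0,2,0,1,0,0,2,0,1,0,0,1.1,0,1,0,0,0,0])

```text
clock: 4.75
position: [0.4849, 0.2021, 0.0309]
ee_rot: [-0.002, -0.075, 0.997, -0.0]
contact_force: [0.6, 0.7, 0.1]
width: 0.0855
gripper_force: 0.0
```

>>> send_rows(steps=[-1,0,0,0,0,-1,0,0,0,0,-1,0,0,0,0,-1,0,0,0,0,-1,0,0,0,0,-1,0,0,0,0])

```text
clock: 5.35
position: [0.4869, 0.2025, 0.0333]
ee_rot: [0.001, -0.075, 0.997, 0.0]
contact_force: [-1.5, -1.3, 5.9]
width: 0.0333
gripper_force: 40.8
```

>>> send_rows(steps=[-1,0.21,0,-0.45,0,-1,0.21,0,-0.45,0,-1,0.3,0,-0.64,0,-1,0.3,0,-0.64,0,-1,0.3,0,-0.64,0,-1,0.3,0,-0.64,0,-1,0,0,-1,0,-1,0,0,-1,0,-1,0,0,0,0])

```text
clock: 6.25
position: [0.4716, 0.2004, 0.0888]
ee_rot: [0.002, -0.075, 0.997, 0.0]
contact_force: [0.3, -1.4, -2.2]
width: 0.0335
gripper_force: 40.2
```

```bash
python3 - <<'E'
from h import *
from rig import get_image
go([0,0,0])
s,p,R=pose()
i=get_image("wrist");c=i["color"][:,:,::-1].copy();M=np.eye(4);M[:3,:3]=R;M[:3,3]=p;T=M@i["mount"]
b=get_image("scene")["color"][185:265,370:490,::-1]
o=np.zeros((600,800,3),np.uint8);o[:330,:440]=cv2.resize(c,(440,330));o[:240,440:800]=cv2.resize(b,(360,240),interpolation=2)
o[330:600,:]=cv2.resize(c[160:322,80:560],(800,270))
cv2.imwrite("pics/d1.png",o);np.savez("w2.npz",K=i["mtx"],T=T,c=c)
E
```

```text
clock 6.25 tilt 0.21 pos [0.4716 0.2004 0.0888] yaw 98.66 d_cm [ 49.67 -12.72   8.7 ] roll 0 target [0 0 0] | w 0.0335 F [ 0.3 -1.4 -2.2] grip 40.2
```

View pics/d1.png

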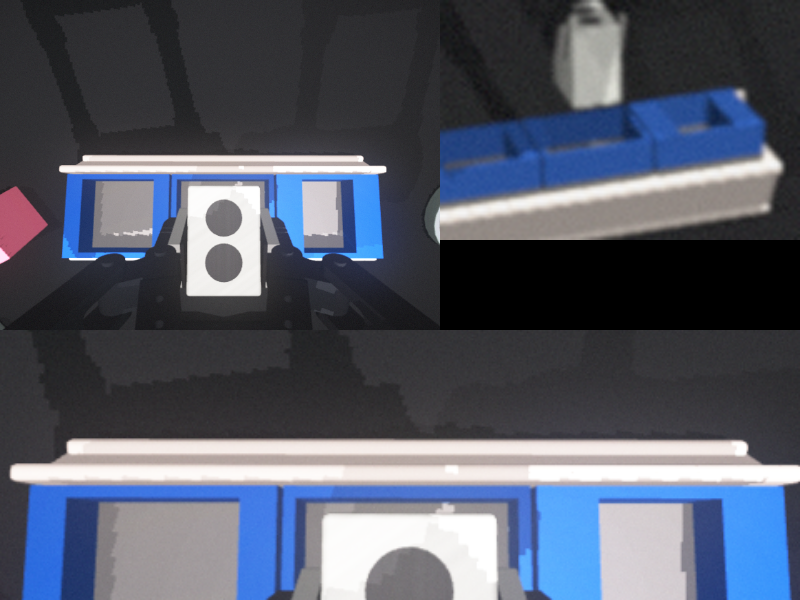

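```bash
python3 - <<'E'
from h import *
from rig import get_image
w=np.load("w2.npz");K=w["K"];M=get_image("wrist")["mount"]
us=np.array([(187,186),(260,186),(261,296),(187,296)])*640/440
def B(q,h=.017): # top centre x,y,z in tool, tilt
    c,s=np.cos(q[3]),np.sin(q[3]); return [[q[0]+a*c,q[1]+b,q[2]+a*s] for a,b in((.025,-h),(.025,h),(-.025,h),(-.025,-h))]
r=least_squares(lambda q:(proj(B(q),K,M)-us).ravel(),[0,0,-.06,.4]);print(r.x.round(4),'tilt',np.degrees(r.x[3]).round(1),r.fun.round(1))
E
```

```text
[ 0.0044  0.001  -0.0621  0.3696] tilt 21.2 [ 0.4  0.1  0.3  0.1  0.  -0.1 -0.7 -0.1]
```

```bash
python3 - <<'E'
from h import *
off=np.array([.4869,.2025,.0333])-tp(TOTE,[[-.0025,0,.050]])[0]
print(off.round(4))
t=tp(TOTE,[[-.0005,.0815,.050]])[0]+[0,0,off[2]]
n=Rt(.15)[:,2]
go(t+n*.045,98.6);go(t+n*.03,98.6);go(t)
E
```

```text
[ 0.0012 -0.0005 -0.054 ]
clock 6.4 tilt 0.01 pos [0.4701 0.1999 0.087 ] yaw 98.65 d_cm [0.13 8.22 1.2 ] roll 0.05 target [0.4565 0.281  0.0749] | w 0.0335 F [-0.2  1.  -2.1] grip 40.2
  d after roll [0.14 8.22 1.2 ]
clock 6.4 tilt 0.01 pos [0.4701 0.1999 0.087 ] yaw 98.65 d_cm [-0.5   8.22  2.56] roll 0.05 target [0.4627 0.282  0.0613] | w 0.0335 F [-0.2  1.  -2.1] grip 40.2
  d after roll [-0.5   8.22  2.56]
clock 6.4 tilt 0.01 pos [0.4701 0.1999 0.087 ] yaw 98.65 d_cm [-1.77  8.22  5.28] roll 0 target [0.4753 0.2839 0.0341] | w 0.0335 F [-0.2  1.  -2.1] grip 40.2
```

>>> send_rows(steps=[-1,0,2,0,0,-1,0,2,0,0,-1,0,2.2,0,0,-1,0,2,0,0,-1,-0.2,0,1.1,0,-1,-0.3,0,1.46,0,-1,0,0,0,0,-1,0,0,0,0])

```text
clock: 7.2
position: [0.4623, 0.2809, 0.0606]
ee_rot: [-0.001, -0.075, 0.997, -0.001]
contact_force: [-0.5, 0.3, -2.0]
width: 0.0331
gripper_force: 40.4
```

>>> send_rows(steps=[-1,-0.17,0,0.36,0,-1,-0.17,0,0.36,0,-1,-0.17,0,0.36,0,-1,-0.17,0,0.36,0,-1,0,0,0,0])

```text
clock: 7.7
position: [0.4696, 0.2827, 0.0465]
ee_rot: [-0.0, -0.075, 0.997, -0.0]
contact_force: [0.6, -0.5, -2.8]
width: 0.0333
gripper_force: 40.5
```

>>> send_rows(steps=[-1,-0.13,0,0.27,0,-1,-0.13,0,0.27,0,-1,-0.08,0,0.18,0,-1,-0.08,0,0.18,0,-1,0,0,0,0])

```text
clock: 8.2
position: [0.4737, 0.2834, 0.0377]
ee_rot: [-0.0, -0.075, 0.997, -0.0]
contact_force: [0.0, 0.9, -3.0]
width: 0.0338
gripper_force: 40.5
```

>>> send_rows(steps=[-1,-0.08,0,0.18,0,-1,-0.04,0,0.09,0,-1,0,0,0,0])

```text
clock: 8.5
position: [0.4749, 0.2836, 0.0352]
ee_rot: [-0.0, -0.075, 0.997, 0.0]
contact_force: [-0.5, 0.2, -2.8]
width: 0.0336
gripper_force: 40.5
```

>>> send_rows(steps=[-1,-0.04,0,0.09,0,-1,-0.02,0,0.05,0,-1,0,0,0,0])

```text
clock: 8.8
position: [0.4755, 0.2837, 0.0339]
ee_rot: [-0.0, -0.075, 0.997, 0.0]
contact_force: [0.3, 0.2, -1.7]
width: 0.0337
gripper_force: 40.5
```

>>> send_rows(steps=[-1,-0.03,0,0.07,0,-1,-0.03,0,0.07,0,-1,0,0,0,0])

```text
clock: 9.1
position: [0.4755, 0.2837, 0.0337]
ee_rot: [-0.0, -0.076, 0.997, 0.0]
contact_force: [-2.9, -2.3, 6.6]
width: 0.0335
gripper_force: 41.6
```

>>> send_rows(steps=[1,0,0,0,0,1,0,0,0,0,1,0,0,0,0,1,0,0,0,0,1,0,0,0,0,1,0,0,-2,0,1,0,0,-4,0,1,0,0,-4,0,1,0,0,0,0])

```text
clock: 10.0
position: [0.4802, 0.2857, 0.1382]
ee_rot: [0.006, -0.075, 0.997, 0.002]
contact_force: [0.9, 0.1, 0.3]
width: 0.0853
gripper_force: 0.0
```

```bash
python3 - <<'E'
from h import *
go([.5486,-.3077,.12],92.3)
E
```

```text
clock 10.0 tilt 0.69 pos [0.4802 0.2857 0.1382] yaw 98.66 d_cm [  2.19 -59.7    1.6 ] roll 6.36 target [ 0.5486 -0.3077  0.12  ] | w 0.0853 F [0.9 0.1 0.3] grip 0.0
  d after roll [ -4.44 -59.57   1.6 ]
```

>>> send_rows(steps=[1,0,0,0,6.3,1,-0.4,-4.9,0.05,0,1,-0.4,-4.9,0.05,0,1,-0.4,-4.9,0.1,0,1,-0.4,-4.9,0.1,0,1,-0.4,-4.9,0.1,0,1,-0.4,-4.9,0.1,0,1,-0.4,-4.9,0.1,0,1,-0.4,-4.9,0.1,0,1,-0.4,-4.9,0.1,0,1,-0.4,-4.9,0.1,0,1,-0.4,-4.9,0.1,0])

```text
clock: 11.2
position: [0.5418, -0.2548, 0.1216]
ee_rot: [-0.0, -0.02, 1.0, 0.0]
contact_force: [1.1, 0.6, 0.4]
width: 0.0857
gripper_force: 0.0
```

>>> send_rows(steps=[1,-0.3,-4.9,0,0,1,0,0,0,0,1,0,0,0,0])

```text
clock: 11.5
position: [0.5465, -0.3025, 0.1211]
ee_rot: [-0.001, -0.019, 1.0, 0.001]
contact_force: [-0.2, -0.1, -0.6]
width: 0.0855
gripper_force: 0.0
```

```bash
python3 - <<'E'
from h import *
from rig import get_image
go([.5486,-.3077,.12],92.3)
s,p,R=pose()
i=get_image("wrist");c=i["color"][:,:,::-1].copy();M=np.eye(4);M[:3,:3]=R;M[:3,3]=p;T=M@i["mount"]
K=i["mtx"];np.savez("w3.npz",K=K,T=T)
P=[[.5486+a,-.3077+b,.058] for a,b in((-.025,.033),(-.025,-.033),(.025,-.033),(.025,.033))]
print((proj(P,K,T)).round())
t=get_image("top")["color"][250:320,150:290,::-1]
o=np.zeros((580,800,3),np.uint8);o[:345,:460]=cv2.resize(c,(460,345));o[:,460:]=0
m=(c.min(2)>170).astype(np.uint8);o[350:580,:460]=cv2.resize(t,(460,230),interpolation=2)
o[:480,460:][:255]=cv2.resize(c[140:380,160:480],(340,255))
cv2.imwrite("pics/e1.png",o)
E
```

```text
clock 11.5 tilt 0.14 pos [ 0.5465 -0.3025  0.1211] yaw 92.21 d_cm [-0.19 -0.53  0.1 ] roll -0.09 target [ 0.5486 -0.3077  0.12  ] | w 0.0855 F [-0.2 -0.1 -0.6] grip 0.0
  d after roll [-0.19 -0.53  0.1 ]
[[372. 206.]
 [260. 202.]
 [260. 280.]
 [366. 284.]]
```

View pics/e1.png

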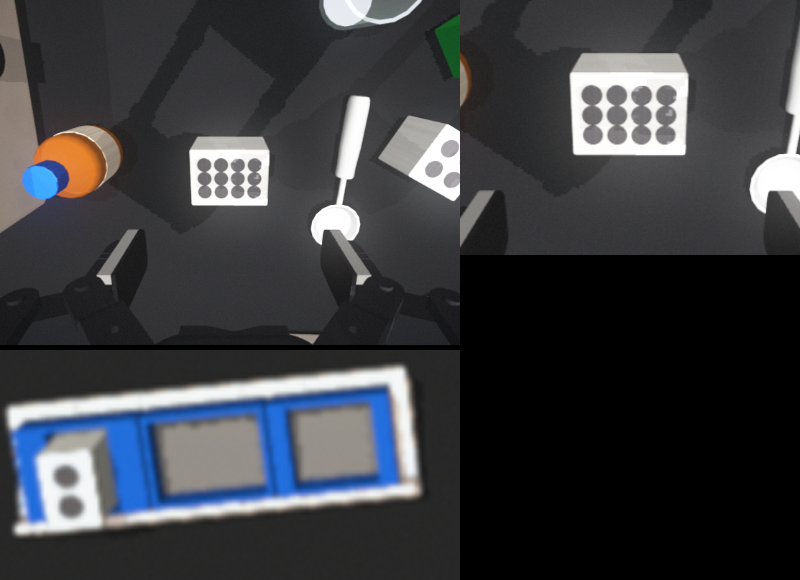

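```bash
python3 - <<'E'
from h import *
w=np.load("w3.npz")
# from crop (scale 340/320, off 160,140): block top corners
uv=np.array([(571,73),(687,72),(687,153),(573,154)],float);uv=(uv-[460,0])*320/340+[160,140]
P=ray(uv,.058,w["K"],w["T"]);e=np.roll(P,-1,0)-P;print(P.mean(0).round(4),np.degrees(np.arctan2(e[:,1],e[:,0])).round(1),np.linalg.norm(e,axis=1).round(4))
go([*P.mean(0)[:2],-.010],92.5)
E
```

```text
[ 0.5506 -0.3047  0.058 ] [  92.7    4.2  -87.3 -179. ] [0.0642 0.0488 0.0669 0.0488]
clock 11.6 tilt 0.13 pos [ 0.5466 -0.3004  0.1217] yaw 92.37 d_cm [-0.4  -0.47 13.17] roll -0.13 target [ 0.5506 -0.3047 -0.01  ] | w 0.0851 F [-0.5 -0.4  0.2] grip 0.0
  d after roll [-0.4  -0.47 13.17]
```

>>> send_rows(steps=[1,-0.35,-0.4,0,0,1,0,0,4,0,1,0,0,4,0,1,0,0,3,0,1,0,0,2.1,0,1,0,0,0,0,1,0,0,0,0], newtons=30)

```text
clock: 12.3
position: [0.5515, -0.3049, -0.0081]
ee_rot: [0.0, -0.021, 1.0, -0.0]
contact_force: [0.9, -0.6, -0.1]
width: 0.0856
gripper_force: 0.0
```

>>> send_rows(steps=[-1,0,0,0,0,-1,0,0,0,0,-1,0,0,0,0,-1,0,0,0,0])

```text
clock: 12.7
position: [0.5524, -0.3063, -0.0065]
ee_rot: [0.002, -0.021, 1.0, -0.001]
contact_force: [0.7, 1.0, 6.2]
width: 0.0652
gripper_force: 36.2
```

>>> send_rows(steps=[-1,0,0,-0.5,0,-1,0,0,-1.5,0,-1,0,0,-3,0,-1,0,0,-4,0,-1,0,0,-3,0,-1,0,0,0,0,-1,0,0,0,0])

```text
clock: 13.4
position: [0.55, -0.3051, 0.1105]
ee_rot: [-0.001, -0.02, 1.0, 0.001]
contact_force: [-0.5, 0.9, -6.4]
width: 0.0653
gripper_force: 36.0
```

```bash
cat >> h.py <<'E'
def blob():
    from rig import get_image
    i=get_image("wrist");c=i["color"];m=((c.min(2)>150)&(np.ptp(c,2)<40)).astype(np.uint8);m[:150]=0
    m=cv2.morphologyEx(m,cv2.MORPH_CLOSE,np.ones((25,25)))
    n,l,st,ce=cv2.connectedComponentsWithStats(m);k=l[min(340,479):400,330:331];k=l[345,328]
    print('label',k,st[k],ce[k].round(1));q=cv2.approxPolyDP(cv2.findContours((l==k).astype(np.uint8),0,2)[0][0],6,True)[:,0];print(q.tolist());return i,q
E
python3 - <<'E'
from h import *
go([0,0,0]);blob()
go(tp(TOTE,[[.022,-.082,.024]])[0]+[-.025*np.cos(.15),-.025*np.sin(.15),.006],98.6)
E
```

```text
clock 13.4 tilt 0.09 pos [ 0.55   -0.3051  0.1105] yaw 92.35 d_cm [53.69 32.72 11.15] roll 0 target [0 0 0] | w 0.0653 F [-0.5  0.9 -6.4] grip 36.0
label 1 [  183   150   342   278 41157] [352.2 320.4]
[[524, 150], [496, 150], [476, 286], [433, 291], [400, 236], [250, 236], [216, 292], [220, 366], [183, 367], [193, 378], [224, 379], [229, 425], [421, 426], [426, 379], [457, 378], [467, 367], [430, 366], [431, 329], [458, 327], [475, 348], [508, 325], [509, 305], [489, 287], [489, 260], [502, 245]]
clock 13.45 tilt 0.27 pos [ 0.5492 -0.3045  0.1092] yaw 92.35 d_cm [ 2.55 42.89  3.04] roll -6.25 target [0.506  0.1231 0.08  ] | w 0.0655 F [ 0.2  0.6 -5.6] grip 36.0
  d after roll [-2.14 42.92  3.04]
```

>>> send_rows(steps=[-1,0,0,0,-6.25,-1,-0.1,2,0,0,-1,-0.2,4,0,0,-1,-0.2,4.5,0,0,-1,-0.2,4.5,0,0,-1,-0.2,4.5,0,0,-1,-0.3,4.5,0,0,-1,-0.3,4.5,0,0,-1,-0.2,4.5,0,0,-1,-0.2,4.5,0,0,-1,-0.2,3.5,0,0,-1,-0.2,1.9,0,0])

```text
clock: 14.65
position: [0.5059, 0.1254, 0.1093]
ee_rot: [-0.003, -0.076, 0.997, 0.001]
contact_force: [0.6, -1.0, -4.2]
width: 0.0653
gripper_force: 36.2
```

>>> send_rows(steps=[-1,0,0,1.0,0,-1,0,0,1.0,0,-1,0,0,1.0,0,-1,0,0,0,0,-1,0,0,0,0])

```text
clock: 15.15
position: [0.5091, 0.1211, 0.0808]
ee_rot: [-0.001, -0.074, 0.997, -0.0]
contact_force: [-0.1, 0.7, -4.4]
width: 0.0652
gripper_force: 36.1
```

```bash
python3 - <<'E'
from h import *
go(tp(TOTE,[[.022,-.082,.024]])[0]+[-.025*np.cos(.15),-.025*np.sin(.15),-.008],98.6)
E
```

```text
clock 15.15 tilt 0.09 pos [0.5091 0.1211 0.0808] yaw 98.51 d_cm [0.27 0.25 1.47] roll -0.09 target [0.506  0.1231 0.066 ] | w 0.0652 F [-0.1  0.7 -4.4] grip 36.1
  d after roll [0.27 0.25 1.47]
```

Now lower until the back bottom edge touches the medium compartment's sloped rim.

>>> send_rows(steps=[-1,0.25,0.2,0.4,0,-1,0,0,0.4,0,-1,0,0,0.2,0,-1,0,0,0.2,0,-1,0,0,0,0], newtons=30)

```text
clock: 15.65
position: [0.5068, 0.1236, 0.0696]
ee_rot: [0.0, -0.075, 0.997, -0.0]
contact_force: [-0.6, 0.0, -3.4]
width: 0.0655
gripper_force: 36.4
```

>>> send_rows(steps=[-1,0,0,0.1,0,-1,0,0,0.1,0,-1,0,0,0,0])

```text
clock: 15.95
position: [0.5069, 0.1236, 0.069]
ee_rot: [0.001, -0.075, 0.997, -0.0]
contact_force: [-3.0, -1.4, 6.7]
width: 0.0652
gripper_force: 37.7
```

>>> send_rows(steps=[-1,0.2,0,0.13,0,-1,0.2,0,0.13,0,-1,0.2,0,0.14,0,-1,0.19,0,0.14,0,-1,0,0,0,0])

```text
clock: 16.45
position: [0.5023, 0.1228, 0.0657]
ee_rot: [0.004, -0.075, 0.997, 0.0]
contact_force: [-2.1, -1.6, 12.7]
width: 0.0653
gripper_force: 39.3
```

>>> send_rows(steps=[-1,0.18,0,0.16,0,-1,0.18,0,0.16,0,-1,0.17,0,0.17,0,-1,0.16,0,0.17,0,-1,0,0,0,0])

```text
clock: 16.95
position: [0.4935, 0.1215, 0.0584]
ee_rot: [0.002, -0.075, 0.997, 0.0]
contact_force: [-4.3, -1.9, 12.9]
width: 0.0659
gripper_force: 41.7
```

>>> send_rows(steps=[-1,0.16,0,0.18,0,-1,0.15,0,0.18,0,-1,0.0,0,0.1,0,-1,0,0,0,0])

```text
clock: 17.35
position: [0.4889, 0.1209, 0.0535]
ee_rot: [0.001, -0.075, 0.997, 0.0]
contact_force: [-7.3, -1.7, 14.4]
width: 0.0655
gripper_force: 43.7
```

```bash
python3 - <<'E'
from h import *
go([0,0,0]);blob()
E
```

```text
clock 17.35 tilt 0.08 pos [0.4889 0.1209 0.0535] yaw 98.58 d_cm [50.15 -4.66  5.28] roll 0 target [0 0 0] | w 0.0655 F [-7.3 -1.7 14.4] grip 43.7
label 1 [  183   234   457   208 52236] [389.  317.2]
[[183, 367], [193, 378], [219, 379], [223, 440], [427, 441], [432, 378], [457, 378], [465, 368], [549, 370], [546, 269], [639, 268], [639, 235], [237, 234], [229, 251], [215, 256], [222, 266], [220, 366]]
```

>>> send_rows(steps=[-1,0.1,0,0.12,0,-1,0.05,0,0.12,0,-1,0,0,0,0])

```text
clock: 17.7
position: [0.4878, 0.1208, 0.0521]
ee_rot: [0.001, -0.075, 0.997, 0.0]
contact_force: [-8.2, -1.1, 20.5]
width: 0.0655
gripper_force: 45.2
```

```bash
python3 - <<'E'
from h import *
go([0,0,0]);i,q=blob();cv2.imwrite("pics/f1.png",i["color"][:,:,::-1])
g=cv2.cvtColor(i["color"],cv2.COLOR_RGB2GRAY);print(g[225:460:5,235:415:20])
E
```

```text
clock 17.7 tilt 0.14 pos [0.4878 0.1208 0.0521] yaw 98.56 d_cm [50.04 -4.68  5.09] roll 0 target [0 0 0] | w 0.0655 F [-8.2 -1.1 20.5] grip 45.2
label 1 [  183   237   457   206 51626] [390.5 319. ]
[[183, 367], [193, 378], [219, 379], [224, 441], [426, 442], [432, 378], [457, 378], [465, 368], [550, 374], [547, 272], [639, 271], [639, 237], [235, 237], [230, 252], [214, 261], [222, 277], [220, 366]]
[[ 45  50  50  52  46  48  52  64  63]
 [ 50  54  54  55  54  50  56  67  60]
 [ 54  51  52  51  56  54  59  60  62]
 [247 232 232 232 233 234 234 234 234]
 [251 238 238 238 237 239 240 240 237]
 [169 170 169 170 170 169 173 176 176]
 [200 201 205 205 206 208 208 207 210]
 [248 236 234 234 236 235 236 236 246]
 [251 239 240 239 239 240 239 240 240]
 [173 170 171 171 172 170 172 178 181]
 [108 115 114 117 114 123 123 125 129]
 [240 240 240 238 237 238 251 251 251]
 [251 251 251 251 251 240 255 255 255]
 [251 251 251 251 250 240 240 255 255]
 [251 251 251 251 251 242 240 255 255]
 [251 184 251 251 251 240 240 255 255]
 [251 125 251 131 143 178 123 255 167]
 [251 122 189 129 116 116 124 255
[... 437 characters left out ...]
242 101 242 103 104 104 109 241 102]
 [239 103 240 106 237 237 105 239 101]
 [238 103 239 175 237 238 190 238 102]
 [237  98 236 104 107 114 105 236  99]
 [237  99 236 104 101 103 108 234  97]
 [239  98 133 102  98 103 103 127 100]
 [236  95 138 103 104 100 105  94  97]
 [235  96 209 103 100 100 103 182  97]
 [237  97 237 101 104  99 103 235  95]
 [238  97 237  99 230 207 101 236  96]
 [237 226 237 236 236 235 235 236 176]
 [236 236 235 236 236 235 235 236 234]
 [235 236 235 236 236 236 236 236 235]
 [232 233 233 234 234 233 233 233 235]
 [246 231 249 232 232 232 230 230 232]
 [ 63  62  66  65  65  63  67  67  66]
 [ 57  63  69  61  64  61  64  66  63]
 [ 59  48  47  49  59  62  52  50  46]]
```

```bash
python3 - <<'E'
from h import *
p=np.array([.4878,.1208,.0521]);R=Rt(.15)
b=p+Ro.from_euler('z',.15).as_matrix()@[.0231,0,.0704]
q=(b-TOTE[:3])@R;print('back top edge in tote slope frame (expect z .082)',q.round(4),'-> block x centre',(q[0]-.025).round(4))
print('tcp slope frame',((p-TOTE[:3])@R).round(4))
E
```

```text
back top edge in tote slope frame (expect z .082) [ 0.0241 -0.0816  0.0765] -> block x centre -0.0009
tcp slope frame [-0.0266 -0.0816  0.0224]
```

>>> send_rows(steps=[-1,0.17,0,-0.36,0,-1,0.17,0,-0.37,0,-1,-0.14,0,-0.06,0,-1,0,1.5,0,0,-1,0,2.5,0,0,-1,0,2.6,0,0,-1,0,1.5,0,0,-1,0,0,0,0,-1,0,0,0,0,-1,0,0,0,0])

```text
clock: 18.75
position: [0.4735, 0.1997, 0.0562]
ee_rot: [-0.0, -0.075, 0.997, -0.0]
contact_force: [-0.1, -0.3, -3.6]
width: 0.0656
gripper_force: 41.9
```

```bash
python3 - <<'E'
from h import *
from rig import get_image
go([0,0,0]);s,p,R=pose();print(((p-TOTE[:3])@Rt(.15)).round(4))
i=get_image("wrist");c=i["color"][:,:,::-1];o=np.zeros((600,800,3),np.uint8)
b=get_image("scene")["color"][185:265,370:490,::-1]
o[:,:]=cv2.resize(c,(800,600));o[:160,:240]=cv2.resize(b,(240,160),interpolation=2);cv2.imwrite("pics/g1.png",o)
E
```

```text
clock 18.75 tilt 0.05 pos [0.4735 0.1997 0.0562] yaw 98.59 d_cm [ 49.8  -12.66   5.65] roll 0 target [0 0 0] | w 0.0656 F [-0.1 -0.3 -3.6] grip 41.9
[-0.027  -0.0015  0.0271]
```

>>> send_rows(steps=[-1,-0.14,0.12,-0.06,0,-1,-0.13,0,0.27,0,-1,-0.13,0,0.27,0,-1,-0.08,0,0.18,0,-1,0,0,0,0])

```text
clock: 19.35
position: [0.4779, 0.2023, 0.0494]
ee_rot: [-0.0, -0.075, 0.997, -0.0]
contact_force: [-0.3, 0.2, -5.7]
width: 0.0653
gripper_force: 41.8
```

>>> send_rows(steps=[-1,-0.08,0,0.18,0,-1,-0.08,0,0.18,0,-1,-0.08,0,0.18,0,-1,0,0,0,0])

```text
clock: 19.75
position: [0.4803, 0.2027, 0.0441]
ee_rot: [-0.0, -0.075, 0.997, -0.0]
contact_force: [-0.4, 0.0, -5.1]
width: 0.0656
gripper_force: 41.9
```

>>> send_rows(steps=[-1,-0.08,0,0.18,0,-1,-0.08,0,0.18,0,-1,-0.08,0,0.18,0,-1,-0.08,0,0.18,0,-1,0,0,0,0])

```text
clock: 20.25
position: [0.4835, 0.2032, 0.0369]
ee_rot: [-0.0, -0.075, 0.997, -0.0]
contact_force: [0.5, -0.5, -5.2]
width: 0.0657
gripper_force: 41.9
```

>>> send_rows(steps=[-1,-0.08,0,0.18,0,-1,-0.08,0,0.18,0,-1,-0.04,0,0.09,0,-1,0,0,0,0])

```text
clock: 20.65
position: [0.4855, 0.2035, 0.0325]
ee_rot: [-0.0, -0.075, 0.997, 0.0]
contact_force: [-0.1, 0.2, -5.5]
width: 0.0654
gripper_force: 41.9
```

>>> send_rows(steps=[-1,-0.04,0,0.09,0,-1,-0.04,0,0.09,0,-1,0,0,0,0])

```text
clock: 20.95
position: [0.4863, 0.2037, 0.0311]
ee_rot: [0.0, -0.075, 0.997, 0.0]
contact_force: [-0.7, 0.3, -3.4]
width: 0.0659
gripper_force: 42.0
```

>>> send_rows(steps=[-1,-0.04,0,0.09,0,-1,0,0,0,0])

```text
clock: 21.15
position: [0.4862, 0.2037, 0.031]
ee_rot: [-0.0, -0.075, 0.997, 0.0]
contact_force: [-3.9, -1.1, 4.5]
width: 0.0653
gripper_force: 43.0
```

>>> send_rows(steps=[-1,0,0,0.1,0,-1,0,0,0,0,1,0,0,0,0,1,0,0,0,0,1,0,0,0,0,1,0,0,0,0,1,0,0,-2,0,1,0,0,-4,0,1,0,0,-5,0,1,0,0,0,0,1,0,0,0,0])

```text
clock: 22.25
position: [0.4876, 0.204, 0.1402]
ee_rot: [0.002, -0.075, 0.997, 0.0]
contact_force: [-0.2, 0.1, 0.0]
width: 0.0854
gripper_force: 0.0
```

```bash
python3 - <<'E'
from h import *
from rig import get_image
i=get_image("top");cv2.imwrite("pics/t2.png",i["color"][:,:,::-1])
g=cv2.cvtColor(i["color"],cv2.COLOR_RGB2GRAY)
# medium grasp options: tool y yaw 62.2 or 152.2-180
go([.5281,-.1238,.12],62.0);go([.5281,-.1238,.12],152.0)
s,p,R=pose();j=get_image("wrist")
M=np.eye(4);M[:3,:3]=R;M[:3,3]=p;T=M@j["mount"]
for n,yc,h in(("L",0,.033),("S",.082,.017)):
    print(n,(proj(tp(TOTE,[[a,yc+b,.058] for a,b in((-.025,-h),(-.025,h),(.025,h),(.025,-h))]),j["mtx"],T)).round().tolist())
c=j["color"];m=((c.min(2)>170)&(np.ptp(c,2)<40)).astype(np.uint8);m=cv2.morphologyEx(m,cv2.MORPH_CLOSE,np.ones((17,17)))
for k in cv2.findContours(m,0,2)[0]:
    if cv2.contourArea(k)>1500: print(cv2.approxPolyDP(k,4,True)[:,0].tolist())
cv2.imwrite("pics/w4.png",c[:,:,::-1])
E
```

```text
clock 22.3 tilt 0.02 pos [0.4863 0.2036 0.1387] yaw 98.6 d_cm [  0.77 -33.     1.87] roll 36.6 target [ 0.5281 -0.1238  0.12  ] | w 0.0853 F [-0.5  0.3 -0.2] grip 0.0
  d after roll [-19.06 -26.95   1.87]
clock 22.3 tilt 0.02 pos [0.4863 0.2036 0.1387] yaw 98.6 d_cm [  0.77 -33.     1.87] roll -53.4 target [ 0.5281 -0.1238  0.12  ] | w 0.0853 F [-0.5  0.3 -0.2] grip 0.0
  d after roll [ 26.95 -19.06   1.87]
L [[264.0, 205.0], [381.0, 205.0], [383.0, 294.0], [263.0, 294.0]]
S [[438.0, 205.0], [498.0, 205.0], [503.0, 294.0], [441.0, 294.0]]
[[639, 218], [605, 242], [592, 272], [598, 300], [613, 313], [639, 318]]
[[523, 198], [500, 196], [496, 189], [148, 190], [146, 197], [123, 197], [124, 203], [266, 203], [267, 288], [366, 289], [365, 306], [132, 306], [132, 314], [512, 315], [513, 306], [501, 305], [499, 214], [514, 213], [514, 205]]
```

>>> send_rows(steps=[1,0,0,0,7.3,1,0,0,0,7.3,1,0,0,0,7.3,1,0,0,0,7.3,1,0,0,0,7.3,1,-2.7,-3.8,0.2,0,1,-2.7,-3.8,0.2,0,1,-2.7,-3.8,0.3,0,1,-2.7,-3.8,0.3,0,1,-2.7,-3.8,0.3,0,1,-2.7,-3.9,0.3,0,1,-2.7,-3.9,0.3,0])

```text
clock: 23.55
position: [0.527, -0.123, 0.1178]
ee_rot: [-0.002, 0.241, 0.97, 0.0]
contact_force: [1.0, 0.3, -0.3]
width: 0.0857
gripper_force: 0.0
```

>>> send_rows(steps=[1,0,0,0,0,1,0,0,0,0,1,0,0,0,0])

```text
clock: 23.85
position: [0.5272, -0.1203, 0.1187]
ee_rot: [-0.002, 0.241, 0.971, 0.001]
contact_force: [-0.0, 0.4, -0.6]
width: 0.085
gripper_force: 0.0
```

```bash
python3 - <<'E'
from h import *
from rig import get_image
go([.5281,-.1238,.12],62.0)
s,p,R=pose();j=get_image("wrist");M=np.eye(4);M[:3,:3]=R;M[:3,3]=p;T=M@j["mount"];K=j["mtx"];np.savez("w5.npz",K=K,T=T)
c=j["color"];cv2.imwrite("pics/w5.png",c[:,:,::-1])
Q=Ro.from_euler('z',62.2,degrees=True).as_matrix()
P=np.array([.5281,-.1238,.058])+np.array([(-.025,.025,0),(-.025,-.025,0),(.025,-.025,0),(.025,.025,0)])@Q.T
print(proj(P,K,T).round().tolist())
o=cv2.resize(c[140:380,160:480,::-1],(800,600),interpolation=2);cv2.imwrite("pics/w5c.png",o)
E
```

```text
clock 23.85 tilt 0.19 pos [ 0.5272 -0.1203  0.1187] yaw 62.12 d_cm [-0.24 -0.27 -0.13] roll 0.12 target [ 0.5281 -0.1238  0.12  ] | w 0.085 F [-0.   0.4 -0.6] grip 0.0
  d after roll [-0.24 -0.27 -0.13]
[[275.0, 207.0], [279.0, 286.0], [359.0, 285.0], [361.0, 206.0]]
```

View pics/w5c.png

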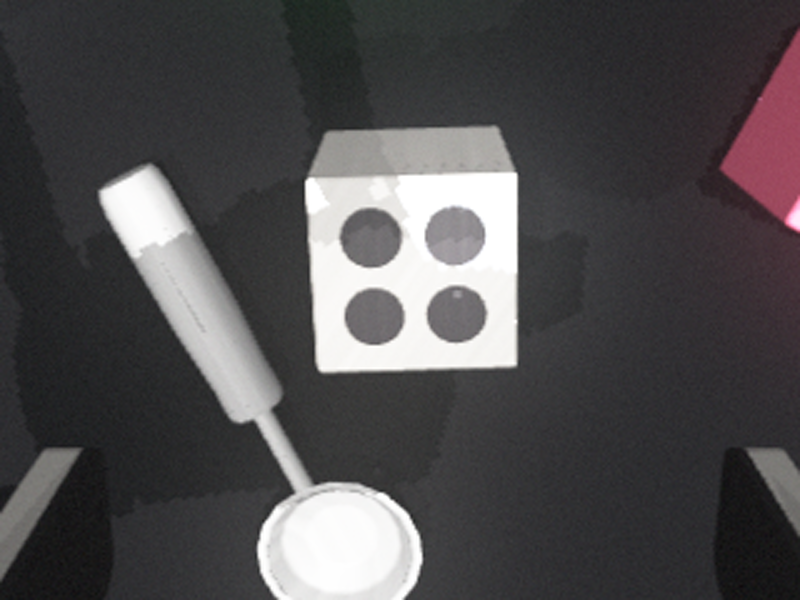

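The top face of the aluminium four-well block spans (307,179)–(517,372) in the crop, with the fingers set square to it. The spoon and the pink block are clear of the fingers.

```bash
python3 - <<'E'
from h import *
w=np.load("w5.npz")
uv=np.array([(307,179),(516,172),(517,367),(319,372)])/2.5+[160,140]
P=ray(uv,.058,w["K"],w["T"]);e=np.roll(P,-1,0)-P;print(P.mean(0).round(4),np.degrees(np.arctan2(e[:,1],e[:,0])).round(1),np.linalg.norm(e,axis=1).round(4))
go([*P.mean(0)[:2],-.008],62.0)
E
```

```text
[ 0.5318 -0.1209  0.058 ] [  64.1  -25.9 -116.3  153.8] [0.0488 0.0495 0.0491 0.0492]
clock 23.9 tilt 0.14 pos [ 0.5275 -0.12    0.1191] yaw 62.18 d_cm [-0.45  0.12 12.71] roll 0.18 target [ 0.5318 -0.1209 -0.008 ] | w 0.0851 F [-0.1 -0.4 -0.3] grip 0.0
  d after roll [-0.45  0.12 12.71]
```

>>> send_rows(steps=[1,-0.4,0.05,0,-1.6,1,0,0,4,0,1,0,0,4,0,1,0,0,3,0,1,0,0,1.7,0,1,0,0,0,0,-1,0,0,0,0,-1,0,0,0,0,-1,0,0,0,0,-1,0,0,0,0,-1,0,0,0,0], newtons=30)

```text
clock: 25.0
position: [0.5335, -0.1233, -0.0054]
ee_rot: [0.002, 0.227, 0.974, -0.0]
contact_force: [-0.5, 1.3, 7.0]
width: 0.0496
gripper_force: 33.4
```

>>> send_rows(steps=[-1,0,0,-0.5,0,-1,0,0,-2,0,-1,0,0,-4,0,-1,0,0,-5,0,-1,0,0,0,-7.6,-1,0,0,0,-7,-1,0,0,0,-7,-1,0,0,0,-7,-1,0,0,0,-6,-1,0,0,0,0])

```text
clock: 26.0
position: [0.5312, -0.1227, 0.1075]
ee_rot: [-0.001, -0.072, 0.997, 0.0]
contact_force: [-0.3, -0.7, -3.7]
width: 0.0497
gripper_force: 32.7
```

```bash
python3 - <<'E'
from h import *
go(tp(TOTE,[[.022,-.091,.024]])[0]+[-.025*np.cos(.15),-.025*np.sin(.15),.008],98.6);blob()
E
```

```text
clock 26.0 tilt 0.1 pos [ 0.5312 -0.1227  0.1075] yaw 98.29 d_cm [-1.06 23.79  2.56] roll -0.31 target [0.5074 0.1142 0.082 ] | w 0.0497 F [-0.3 -0.7 -3.7] grip 32.7
  d after roll [-1.19 23.79  2.56]
label 1 [  178   150   257   272 30804] [302.2 309.6]
[[219, 150], [214, 292], [183, 304], [181, 335], [209, 351], [215, 324], [245, 322], [246, 359], [216, 360], [226, 371], [249, 372], [253, 421], [397, 421], [401, 372], [424, 371], [434, 360], [404, 359], [407, 289], [382, 233], [270, 233], [259, 253], [235, 253], [248, 150]]
```

>>> send_rows(steps=[-1,-0.2,2,0,-0.3,-1,-0.2,4,0,0,-1,-0.2,4.5,0,0,-1,-0.2,4.5,0,0,-1,-0.2,4.5,0,0,-1,-0.2,3,0,0,-1,0,1.1,0.5,0,-1,0,0,1,0,-1,0,0,1,0,-1,0,0,0,0,-1,0,0,0,0])

```text
clock: 27.15
position: [0.5086, 0.1108, 0.0823]
ee_rot: [-0.001, -0.074, 0.997, -0.0]
contact_force: [0.0, -0.2, -4.0]
width: 0.0496
gripper_force: 32.8
```

```bash
python3 - <<'E'
from h import *
go(tp(TOTE,[[.022,-.093,.024]])[0]+[-.025*np.cos(.15),-.025*np.sin(.15),-.006],98.6)
E
```

```text
clock 27.15 tilt 0.09 pos [0.5086 0.1108 0.0823] yaw 98.49 d_cm [0.07 0.16 1.42] roll -0.11 target [0.5077 0.1123 0.068 ] | w 0.0496 F [ 0.  -0.2 -4. ] grip 32.8
  d after roll [0.07 0.16 1.42]
```

>>> send_rows(steps=[-1,0,0,0.4,0,-1,0,0,0.4,0,-1,0,0,0.2,0,-1,0,0,0.2,0,-1,0,0,0,0], newtons=30)

```text
clock: 27.65
position: [0.5086, 0.1121, 0.0707]
ee_rot: [-0.0, -0.075, 0.997, 0.0]
contact_force: [0.3, -0.8, -2.9]
width: 0.0496
gripper_force: 32.9
```

>>> send_rows(steps=[-1,0,0,0.1,0,-1,0,0,0.1,0,-1,0,0,0,0])

```text
clock: 27.95
position: [0.509, 0.1122, 0.0699]
ee_rot: [0.0, -0.075, 0.997, -0.0]
contact_force: [-1.9, -0.1, 4.0]
width: 0.0491
gripper_force: 33.7
```

Contact at about 0.070. I'll use the same arc as for the large block.

>>> send_rows(steps=[-1,0.2,0,0.14,0,-1,0.2,0,0.14,0,-1,0.2,0,0.15,0,-1,0.19,0,0.15,0,-1,0,0,0,0])

```text
clock: 28.45
position: [0.5042, 0.1117, 0.0662]
ee_rot: [0.004, -0.075, 0.997, 0.0]
contact_force: [-1.4, 1.6, 12.8]
width: 0.0493
gripper_force: 35.9
```

>>> send_rows(steps=[-1,0.18,0,0.16,0,-1,0.18,0,0.16,0,-1,0.17,0,0.17,0,-1,0.16,0,0.17,0,-1,0,0,0,0])

```text
clock: 28.95
position: [0.4956, 0.1105, 0.059]
ee_rot: [0.002, -0.075, 0.997, 0.0]
contact_force: [-3.9, 1.6, 13.2]
width: 0.0495
gripper_force: 38.1
```

>>> send_rows(steps=[-1,0.16,0,0.18,0,-1,0.15,0,0.18,0,-1,0.05,0,0.12,0,-1,0.05,0,0.1,0,-1,0,0,0,0])

```text
clock: 29.45
position: [0.4905, 0.1098, 0.0534]
ee_rot: [0.001, -0.075, 0.997, 0.0]
contact_force: [-6.9, 0.6, 16.8]
width: 0.0492
gripper_force: 40.6
```

```bash
python3 - <<'E'
from h import *
go([0,0,0]);i,q=blob();s,p,R=pose();print('slope',((p-TOTE[:3])@Rt(.15)).round(4))
g=cv2.cvtColor(i["color"],cv2.COLOR_RGB2GRAY);print(g[255:300:3,265:395:20]);print(g[300,200:450:6])
E
```

```text
clock 29.45 tilt 0.14 pos [0.4905 0.1098 0.0534] yaw 98.61 d_cm [50.15 -3.51  5.21] roll 0 target [0 0 0] | w 0.0492 F [-6.9  0.6 16.8] grip 40.6
label 1 [  217   235   423   200 51900] [439.7 319.3]
[[239, 256], [247, 359], [217, 360], [227, 371], [246, 372], [248, 434], [404, 433], [404, 372], [424, 371], [433, 360], [404, 359], [404, 268], [486, 269], [491, 383], [501, 385], [511, 366], [536, 366], [581, 412], [639, 413], [639, 356], [626, 355], [626, 330], [639, 324], [624, 322], [624, 297], [639, 295], [639, 236], [255, 235], [253, 251]]
slope [-0.0252 -0.0929  0.0232]
[[213 213 194 193 194 193 241]
 [221 217 217 216 219 218 253]
 [221 222 222 223 223 223 254]
 [197 202 202 204 204 206 235]
 [154 141 145 146 150 155 150]
 [ 90  94  96  98 104 103 142]
 [188 185 181 176 170 188 188]
 [234 236 237 240 221 253 254]
 [240 241 241 244 223 254 254]
 [239 243 240 244 224 254 254]
 [241 243 241 243 224 254 254]
 [242 242 241 243 224 254 254]
 [243 242 241 231 226 254 255]
 [242 244 243 225 225 254 254]
 [241 218 243 228 225 245 254]]
[ 34  34  38  38  44  42  48  45 225 241 243 241 242 242 102 108 107 107
 237 244 228 228 224 225 135 103 104 103 146 254 254 254 254 254  89 103
 100  99 100 140 129 116]
```

>>> send_rows(steps=[-1,0,0,0.1,0,-1,0,0,0,0,-1,0.17,0,-0.4,0,-1,0.17,0,-0.4,0,-1,-0.1,0.5,-0.05,0,-1,0,0.58,0,0,-1,0,0,0,0,-1,0,0,0,0])

```text
clock: 30.3
position: [0.4858, 0.1199, 0.0578]
ee_rot: [-0.001, -0.075, 0.997, -0.0]
contact_force: [1.0, 0.5, -3.3]
width: 0.05
gripper_force: 38.3
```

```bash
python3 - <<'E'
from h import *
s,p,R=pose();print('slope',((p-TOTE[:3])@Rt(.15)).round(4));go([0,0,0])
E
```

```text
slope [-0.0261 -0.0822  0.0285]
clock 30.3 tilt 0.06 pos [0.4858 0.1199 0.0578] yaw 98.65 d_cm [49.82 -4.55  5.83] roll 0 target [0 0 0] | w 0.05 F [ 1.   0.5 -3.3] grip 38.3
```

>>> send_rows(steps=[-1,-0.18,0,-0.08,0,-1,-0.13,0,0.27,0,-1,-0.08,0,0.18,0,-1,-0.08,0,0.18,0,-1,-0.08,0,0.18,0,-1,0,0,0,0])

```text
clock: 30.9
position: [0.4914, 0.1204, 0.0507]
ee_rot: [-0.0, -0.075, 0.997, 0.0]
contact_force: [-0.6, -0.8, -3.6]
width: 0.0496
gripper_force: 38.3
```

>>> send_rows(steps=[-1,-0.08,0,0.18,0,-1,-0.08,0,0.18,0,-1,-0.08,0,0.18,0,-1,0,0,0,0])

```text
clock: 31.3
position: [0.4938, 0.1208, 0.0453]
ee_rot: [-0.0, -0.075, 0.997, 0.0]
contact_force: [0.3, 0.3, -4.0]
width: 0.0495
gripper_force: 38.3
```

>>> send_rows(steps=[-1,-0.08,0,0.18,0,-1,-0.08,0,0.18,0,-1,-0.08,0,0.18,0,-1,-0.08,0,0.18,0,-1,0,0,0,0])

```text
clock: 31.8
position: [0.497, 0.1213, 0.0381]
ee_rot: [-0.0, -0.075, 0.997, 0.0]
contact_force: [0.3, -0.3, -3.7]
width: 0.0497
gripper_force: 38.3
```

>>> send_rows(steps=[-1,-0.08,0,0.18,0,-1,-0.08,0,0.18,0,-1,0,0,0,0])

```text
clock: 32.1
position: [0.4986, 0.1215, 0.0346]
ee_rot: [-0.0, -0.075, 0.997, 0.0]
contact_force: [0.6, -0.2, -3.5]
width: 0.0496
gripper_force: 38.3
```

>>> send_rows(steps=[-1,-0.04,0,0.09,0,-1,-0.04,0,0.09,0,-1,0,0,0,0])

```text
clock: 32.4
position: [0.4995, 0.1217, 0.0329]
ee_rot: [-0.0, -0.075, 0.997, 0.0]
contact_force: [-0.2, -0.2, -3.6]
width: 0.0499
gripper_force: 38.3
```

>>> send_rows(steps=[-1,-0.04,0,0.09,0,-1,-0.02,0,0.05,0,-1,0,0,0,0])

```text
clock: 32.7
position: [0.4996, 0.1217, 0.0325]
ee_rot: [-0.0, -0.075, 0.997, -0.0]
contact_force: [-3.8, -1.0, 4.2]
width: 0.0496
gripper_force: 39.1
```

>>> send_rows(steps=[-1,-0.02,0,0.05,0,-1,-0.02,0,0.05,0,-1,0,0,0,0])

```text
clock: 33.0
position: [0.4995, 0.1216, 0.0323]
ee_rot: [-0.0, -0.075, 0.997, -0.0]
contact_force: [-6.3, -2.1, 12.5]
width: 0.0493
gripper_force: 40.1
```

Seated. The large block is close by, so I open only partly.

>>> send_rows(steps=[0.35,0,0,0,0,0.35,0,0,0,0,0.35,0,0,0,0,0.35,0,0,-1.5,0,0.35,0,0,-3,0,0.35,0,0,-4,0,0.35,0,0,-4,0,0.35,0,0,0,0,0.35,0,0,0,0])

```text
clock: 33.9
position: [0.5011, 0.1219, 0.1563]
ee_rot: [0.001, -0.075, 0.997, 0.0]
contact_force: [-0.9, -1.0, -0.6]
width: 0.0572
gripper_force: 0.0
```

```bash
python3 - <<'E'
from h import *
from rig import get_image
go([0,0,0]);s,p,R=pose();j=get_image("wrist");M=np.eye(4);M[:3,:3]=R;M[:3,3]=p;T=M@j["mount"];K=j["mtx"]
c=j["color"];cv2.imwrite("pics/w6.png",c[:,:,::-1])
# seat check: fit each top face (x,y,z shift, in slope frame) from bright-pixel box around prediction
g=c.min(2)
for n,yc,h in(("M",-.082,.025),("L",0,.033),("S",.082,.017)):
    q=proj(tp(TOTE,[[a,yc+b,.058] for a,b in((-.025,-h),(-.025,h),(.025,h),(.025,-h))]),K,T)
    x0,x1=int(q[:,0].min()),int(q[:,0].max());xm=x0+4
    cols=g[150:340,x0+3:x0+8].mean(1)
    r=g[int(q[:,1].mean())-35:int(q[:,1].mean())-33,max(0,x0-25):x1+25].mean(0)
    print(n,q.round(0).tolist());print(' v edges',[(150+k,int(cols[k+1]-cols[k-1])) for k in range(1,189) if abs(cols[k+1]-cols[k-1])>35]);print(' h edges',[(max(0,x0-25)+k,int(r[k+1]-r[k-1])) for k in range(1,len(r)-1) if abs(r[k+1]-r[k-1])>50])
E
```

```text
clock 33.9 tilt 0.13 pos [0.5011 0.1219 0.1563] yaw 98.61 d_cm [51.41 -4.55 15.51] roll 0 target [0 0 0] | w 0.0572 F [-0.9 -1.  -0.6] grip 0.0
M [[283.0, 194.0], [366.0, 194.0], [367.0, 277.0], [282.0, 277.0]]
 v edges [(179, 43), (180, 106), (181, 87), (271, -55), (272, -80), (273, -48), (289, 150), (290, 139), (300, -128), (301, -185), (302, -73)]
 h edges [(265, -77), (266, -62), (282, 106), (283, 154), (284, 56), (366, -188), (367, -146)]
L [[406.0, 194.0], [516.0, 194.0], [520.0, 277.0], [408.0, 277.0]]
 v edges [(180, 91), (181, 100), (182, 41), (275, -53), (276, -45), (288, 38), (289, 175), (290, 146), (300, -120), (301, -179), (302, -76)]
 h edges [(409, 115), (410, 85), (518, -53), (519, -191), (520, -140)]
S [[569.0, 194.0], [626.0, 194.0], [633.0, 277.0], [575.0, 277.0]]
 v edges [(180, 94), (181, 105), (182, 46), (189, 39), (190, 71), (191, 42), (276, -61), (277, -39), (289, 167), (290, 184), (300, -108), (301, -188), (302, -91)]
 h edges [(569, 53), (570, 106), (571, 82), (626, -140), (627, -175), (628, -64)]
```

```bash
python3 -c "
from rig import sign_off
print(sign_off())"
```

```text
the job is handed in; nothing more can be done
None
```

All three heating blocks are in their own compartments, each lowered until it touched the floor. A last wrist-camera check matched the seated position for each, and I handed the job in at about 34 s of the 69 s allowed; the judging result was not shown to me.

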